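Index the filling turntable to the last open ramekin

TASK

On the filling stand, put the fingertips into the plunger's cup, press the plunger down to free the turntable and swing it round by one hole, so that the one ramekin without a lid comes under the funnel's spout. Let the plunger spring fully up into that hole, so that the turntable is locked, and take the hand away. Do not touch, lift or tip the ramekins, do not force the plunger, and leave the other things on the table where they are.

Things in the scene. Friction and masses are not known exactly. Their poses are not given: they have to be found in the camera images.
- turntable_axis (a point): point on the turntable's vertical axis, at the height of the disc's top face. The disc is steel, 260 mm across, 8 mm thick, its top 62 mm above the work surface. The point turns with the disc; at turntable joint 0 its x axis points from the axis to the spout
- ring_mid (a point): point on the same vertical axis, fixed to the stand, at mid-thickness of the aluminium index ring round the disc (radius 138 to 180 mm, 8 mm thick, top 48 mm above the work surface). The ring has eight open radial slots, the 'holes', each 13 mm wide, 45 degrees apart; its x axis points to the spout, in line with a hole
- turntable (a joint): turning angle of the disc, rad, positive anticlockwise seen from above, 0 at the start, where it is locked. Holes at 0, +-0.785 (+-45 degrees) and so on; stops at +-1.35. In a hole it has +-0.01 rad of play. When free it turns with about 1 N at the cup and stays where it is left
- cup_floor (a point): centre of the inner floor (the face to press) of the plunger's round black cup, open upwards: 46 mm wide inside, 54 outside, wall 18 mm high above this floor. It sits near the disc's edge, 120 mm from the axis, opposite the spout at the start (robot's side), and travels round with the disc. Fully up, the floor is 81 mm above the work surface. A fingertip in it can press down and push sideways
- key_end (a point): outer end of the plunger's round steel key, 10 mm thick, that reaches outward below the cup and lies in a hole of the ring; it moves with the plunger. There it locks the disc. If the plunger is let up between holes, the key rides along under the ring and the disc still turns; it springs up by itself on coming to a hole
- plunger (a joint): how far the plunger is pressed down, m: 0 = fully up, key in a hole, disc locked; 0.013 = fully pressed. Beyond about 0.0105 the key is below the ring and the disc is free. The spring needs about 4 N to start and 9 N fully down. Riding under the ring between holes it reads about 0.009
- spout (a point): lower end of the funnel's spout, 14 mm wide, 145 mm above the work surface, fixed to the stand on its far side, 85 mm from the turntable's axis. A 26 mm column stands behind it, 232 mm from the axis; the funnel, 76 mm wide, reaches 285 mm above the work surface
- open_ramekin_mid (a point): centre, half-way up, of the one open ramekin (no lid): loose, white, 56 mm across, 38 mm high, standing on the turntable one hole (45 degrees) to one side or the other of the spout, 85 mm from the axis
- lidded_a_mid (a point): loose white ramekin, 56 mm across, 38 mm high, already filled and closed with a flat steel lid with a small knob (49 mm high overall); one hole from the spout, on the other side than the open one; the point is 19 mm above its foot
- lidded_b_mid (a point): loose white ramekin, 56 mm across, 38 mm high, already filled and closed with a flat steel lid with a small knob (49 mm high overall); under the spout at the start; the point is 19 mm above its foot
- lidded_c_mid (a point): loose white ramekin, 56 mm across, 38 mm high, already filled and closed with a flat steel lid with a small knob (49 mm high overall); 90 degrees from the spout, on the left (+y) side; the point is 19 mm above its foot
- lidded_d_mid (a point): loose white ramekin, 56 mm across, 38 mm high, already filled and closed with a flat steel lid with a small knob (49 mm high overall); 90 degrees from the spout, on the right (-y) side; the point is 19 mm above its foot
- oil_bottle: green glass bottle, 60 mm across, 160 mm high, beside the stand; origin under its foot
- spice_jar: brown glass jar, 48 mm across, 90 mm high; origin under its foot
- pepper_mill: dark wooden pepper mill, 52 mm across, 140 mm high; origin under its foot
- mug: white mug, 80 mm across, 90 mm high, handle along its y axis; origin under its foot
- spoon: spoon lying on the table along its x axis; origin under its middle
- bowl: steel bowl, 120 mm across, 50 mm high; origin under its foot
There are look-alikes about, which are no part of the job. What is shaped like the part that bears lidded_d_mid but red is not meant. What is shaped like the part that bears lidded_a_mid but yellow is not meant.

How it is judged:
By the outcome, as a careful person would: the job done as asked, in the order asked, and still so for the second after the job is handed in, with the robot touching nothing.
It also fails if it takes over 45 s, if anything falls off the work surface, if the arm or the gripper's body presses on something with over 40 N, if the wrist force passes 120 N, or if a joint passes its speed limit or range.

ROBOT

A 6-joint arm with a two-finger parallel gripper is mounted at the origin on the work surface. World frame = base frame: x ahead of the robot, y to its left, z up, the work surface at z = 0. Lengths are in m, angles in rad, forces in N, time in s.
With the tool pointing down it reaches from about 0.3 to 0.875 m from the base axis. Payload 4.2 kg.
Tool frame: the origin (TCP) lies midway between the tips of the shut fingers; the grasp point (between the pads) lies ctrl.grasp_offset behind it (ctrl.grasp_offset is the distance from the TCP to the grasp point, in m); z points along the fingers, x is the direction in which the jaws open and shut, and the axes are right-handed (so a half turn about z gives the same grasp; the last joint's range is limited). The gripper opens to 85 mm and grips with 20 to 120 N. Pads are 22 mm wide; open, the fingers measure 114 mm over their backs; the gripper's body (76 mm by 85 mm) begins 54 mm behind the grasp point. The pads swing forward as they close: fully open they stand 13 mm farther back than shut.
Start: joints at [1.143, 0.32, 1.565, -0, 1.257, -0.02], TCP at [0.228, 0.528, 0.231] pointing down, gripper open.
Joint ranges: [-3.11, 3.11], [-0.84, 2.01], [0.21, 2.61], [-1.34, 4.49], [0.05, 2.63], [-2.56, 2.56]. Speed limits (rad/s): [2.57, 2.57, 3.14, 3.14, 3.14, 3.14].

INTERFACE

Orientations are given as a 3x3 rotation matrix whose columns are the frame's x, y, z axes.
In Python, from bench import ctrl gives the robot as it stands.
- The arm moves only by the tool move_arm, never from a script. Its argument "steps" is a list that holds one entry, the list of rows, each a list of 5 numbers: the finger opening in mm, from 0 to 85.4, then the shift along the world's x, y, z in mm, then the turn about the world's z in degrees. A call has 1 to 8 rows; each row shifts and turns the pose as measured when the row begins; what a row does not reach is not made up. A row lasts 1/12 s, in which the tool goes at most 41.7 mm and 7.16 degrees, less where a joint would pass 70% of its speed; a pose out of reach is approached as far as the arm can. A call with a gripper value outside its range is refused whole. The fingers move at their own pace and stop on an object; the grip force is fixed at half the most. Time passes only in rows, so rows that do not move let the fingers close. It gives the time, the measured TCP pose, the force and the opening at its end, in the units of the state.
- ctrl.state(): the state, without advancing time (a new reading comes with each control period).
- ctrl.capture(name): name is "side" or "top"; returns the picture (384x512x3 uint8, red, green, blue); there is no depth.
- ctrl.calibration(name): a dict with "fx", "fy", "cx", "cy" (pixels), "dist_coeffs" ([k1, k2, p1, p2, k3] as OpenCV has them; the pictures are not rectified), "world_from_camera" (4x4, takes a point from camera to world coordinates). Camera axes: x right, y down, z forward; pixel columns grow to the right and rows downward; lengths in m; the calibration is good to about 2 mm. A picture is of the moment at which its call begins. calibration takes no time and is no camera call.
- ctrl.close_job(): hands the job in, once; it reports no verdict.
Trained networks look in the newest picture that a camera, given by its name, has taken for a name from the list of things; names that differ only in an ending like _2 or _b are one class to them, and where a whole thing is asked for, a point or a joint stands for the part that bears it (a point fixed in the world has none). Each returns a list of dicts, best first, with "score" (0 to 1); they miss things now and then, are a little off and sometimes report something else, mostly with a low value. They report only what shows in the picture. A call takes as long as a camera call. They do not tell look-alikes from the thing itself.
- ctrl.search_frame(camera, label): "at" ([x, y, z] in m, in the coordinates of the camera as it stood for that picture, good to about 4 mm: the middle of the surface that is visible of it).
The state is a dict: "time": time; "qpos": joint angles; "joint_velocities": joint speeds; "joint_efforts": joint torques, N m; "eef_pos": TCP position; "orientation": TCP orientation; "force": force on the tool from outside, world axes, zero at the start; "moment": the same for the moment, N m; "grip_width": finger opening in m.
Only numpy, scipy, OpenCV 4.12 (cv2) and the standard library are available. Lean on these libraries where they do the work, as an engineer would, in place of code of your own. Each camera call takes 0.05 s, during which the arm holds its last target. There are 200 camera calls.

## Working session

There is one attempt and no reset: what is moved stays moved. The work goes in short steps, Python scripts to look and compute and a tool call to move; the robot and the scene stay as the last step left them, time stands still between calls to the robot, and variables do not carry over. Pictures are saved under pics/ and viewed, about 8 in all and at most 12, crops included, and the job is handed in when it is done.

Besides the shell and the picture viewer there is one more tool, called after "Request:" as name([rows], argument=value, ...), one row to a line, values as JSON. move_arm: Moves the arm, as the interface text tells. Its arguments: {"type":"object","properties":{"steps":{"type":"array","items":{"type":"array","items":{"type":"array","items":{"type":"number"}}}}},"required":["steps"]}

```bash
mkdir -p pics
cat > h.py <<'E'
import numpy as np, cv2
from bench import ctrl
def cal(n):
    c=ctrl.calibration(n); K=np.array([[c['fx'],0,c['cx']],[0,c['fy'],c['cy']],[0,0,1.]]); return K,np.array(c['dist_coeffs']),np.array(c['world_from_camera'])
def ray(n,u,v,z):
    K,d,T=cal(n); p=cv2.undistortPoints(np.array([[[u,v]]],float),K,d)[0,0]
    r=T[:3,:3]@[p[0],p[1],1]; o=T[:3,3]; return o+r*(z-o[2])/r[2]
def proj(n,P):
    K,d,T=cal(n); Ti=np.linalg.inv(T); return cv2.projectPoints(np.array(P,float).reshape(-1,1,3),cv2.Rodrigues(Ti[:3,:3])[0],Ti[:3,3],K,d)[0][:,0]
def find(n,l):
    T=cal(n)[2]; return [(round(x['score'],2),np.round((T@[*x['at'],1])[:3],4)) for x in ctrl.search_frame(n,l)[:4]]
E
python3 - <<'E'
from h import *
a=[ctrl.capture(n) for n in('side','top')]
for n,i in zip(('side','top'),a): cv2.imwrite(f'pics/{n}0.png',i[:,:,::-1]); print(n,cal(n)[2].round(3).tolist())
for n in('side','top'):
  for l in('cup_floor','open_ramekin_mid','spout','lidded_b_mid','turntable_axis','oil_bottle','mug','pepper_mill'): print(n,l,find(n,l))
s=ctrl.state();print(s['time'],s['eef_pos'],s['orientation'],s['grip_width'],ctrl.grasp_offset)
E
```

```text
side [[0.809, -0.307, 0.502, -0.209], [-0.588, -0.387, 0.71, -1.042], [-0.024, -0.869, -0.494, 0.836], [0.0, 0.0, 0.0, 1.0]]
top [[-0.012, -0.986, 0.165, 0.284], [-1.0, 0.011, -0.005, -0.01], [0.003, -0.165, -0.986, 1.507], [0.0, 0.0, 0.0, 1.0]]
side cup_floor [(0.53, array([0.46  , 0.0248, 0.0902])), (0.34, array([0.4149, 0.4064, 0.0504]))]
side open_ramekin_mid [(0.68, array([0.6602, 0.0223, 0.0872]))]
side spout [(0.79, array([0.549 , 0.0089, 0.0444]))]
side lidded_b_mid [(0.66, array([0.6464, 0.072 , 0.1025])), (0.62, array([0.6614, 0.0192, 0.0894]))]
side turntable_axis [(0.57, array([0.5393, 0.0226, 0.061 ])), (0.33, array([ 0.5747, -0.4345,  0.0663]))]
side oil_bottle [(0.7, array([0.5329, 0.458 , 0.0727]))]
side mug [(0.81, array([ 0.4289, -0.5708,  0.0527]))]
side pepper_mill [(0.67, array([ 0.5756, -0.4314,  0.0682]))]
top cup_floor [(0.78, array([0.4642, 0.0271, 0.0781]))]
top open_ramekin_mid [(0.53, array([0.698 , 0.4087, 0.0231]))]
top spout [(0.8, array([0.5618, 0.0595, 0.0508])), (0.35, array([ 0.5786, -0.4117,  0.0988]))]
top lidded_b_mid [(0.58, array([0.6498, 0.0687, 0.1051]))]
top turntable_axis [(0.58, array([0.5449, 0.0488, 0.0652])), (0.46, array([0.4646, 0.0282, 0.0805]))]
top oil_bottle [(0.83, array([0.5366, 0.4644, 0.1022]))]
top mug [(0.67, array([ 0.4384, -0.579 ,  0.0371])), (0.64, array([0.6505, 0.0722, 0.1025])), (0.55, array([0.6221, 0.1296, 0.104 ]))]
top pepper_mill [(0.83, array([ 0.5802, -0.4107,  0.0956]))]
0.9 [0.22806047 0.52787046 0.23134306] [[ 3.96616987e-01  9.17984183e-01  7.40422200e-05]
 [ 9.17984178e-01 -3.96616993e-01  1.03210245e-04]
 [ 1.24111775e-04  2.70346501e-05 -9.99999992e-01]] 0.08509183041330025 0.0187
```

View pics/top0.png

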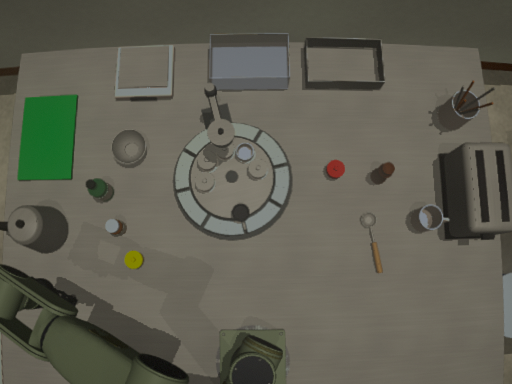

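View pics/side0.png

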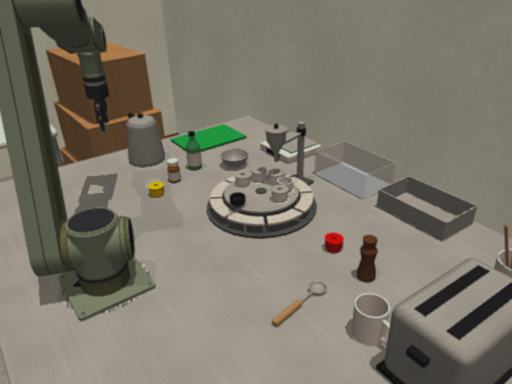

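Run:
```python
from h import *
t=cv2.imread('pics/top0.png');s=cv2.imread('pics/side0.png')
a=cv2.resize(t[110:250,165:305],(560,560),interpolation=cv2.INTER_CUBIC)
cv2.imwrite('pics/c1.png',a)
# ring outer ellipse fit via centre: print candidates
for u,v,z in((232,177,.062),(241,212,.099),(245,153,.1)): print(ray('top',u,v,z))
print(ray('side',261,191,.062), ray('side',238,198,.099))
```

```text
[0.57830994 0.05485272 0.062     ]
[0.46308073 0.0265217  0.099     ]
[0.64538129 0.01297583 0.1       ]
[0.58051179 0.05732934 0.062     ] [0.45729953 0.01439444 0.099     ]
```

View pics/c1.png

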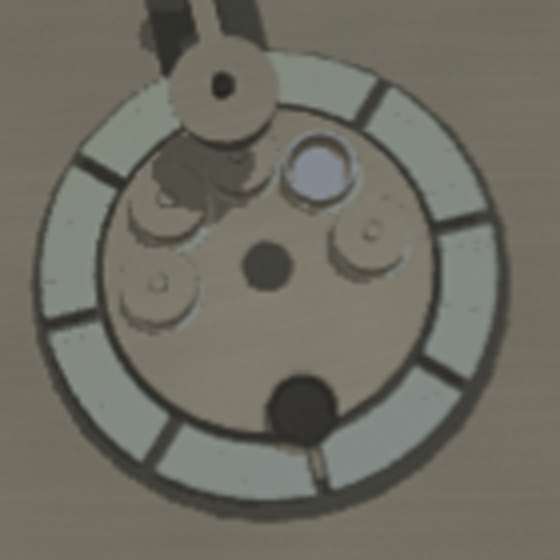

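Run:
```python
from h import *
from scipy.optimize import least_squares
c=[(372,103),(465,222),(440,372),(319,470),(164,440),(73,318),(101,168)]
f=lambda x,y:(165+(x+.5)/4-.5,110+(y+.5)/4-.5)
P=np.array([ray('top',*f(*q),.048)[:2] for q in c])
k=np.array([-1,-2,-3,4,3,2,1])*np.pi/4
g=lambda p:(np.c_[p[0]+p[3]*np.cos(p[2]+k),p[1]+p[3]*np.sin(p[2]+k)]-P).ravel()
r=least_squares(g,[.578,.055,.25,.159]);print(r.x,np.degrees(r.x[2]),abs(r.fun).max())
x,y,a,_=r.x
for d in(0,45): t=a+np.pi+np.radians(d);print('cup',d,x+.12*np.cos(t),y+.12*np.sin(t))
print('cup rim ray',ray('top',*f(302,408),.099),'open',ray('top',*f(320,170),.1),'exp',x+.085*np.cos(a-np.pi/4),y+.085*np.sin(a-np.pi/4))
print('hub',ray('top',*f(267,266),.064))
```

```text
[0.58090258 0.05563251 0.2318012  0.15929684] 13.281230615473163 0.0037214404714192018
cup 0 0.4641120784846596 0.028064802953293104
cup 45 0.5178125397626839 -0.046444157315622465
cup rim ray [0.46424697 0.0291463  0.099     ] open [0.64817053 0.01410758 0.1       ] exp 0.6532068890164434 0.01094373504984937
hub [0.58071448 0.05670774 0.064     ]
```

The only ramekin without a lid is at top (244,152), on the -y side of the spout. The red pot at (336,169) and the yellow one at (134,260) stand off the turntable and are look-alikes. The turntable therefore turns +45°, and the cup goes from (0.464, 0.0285) to (0.518, -0.046). The measured radius of 159 mm and the hub position agree with the given sizes.

Request:
move_arm([
  [[0,17,-36,0,0],[0,17,-36,0,0],[0,17,-36,0,0],[0,17,-36,0,0],[0,17,-36,0,0],[0,17,-36,0,0],[0,17,-36,0,0],[0,17,-36,0,0]],
])

```text
time: 1.57
eef_pos: [0.3644, 0.2356, 0.2308]
orientation: [[0.383, 0.924, 0.002], [0.924, -0.383, 0.005], [0.006, -0.0, -1.0]]
force: [0.9, 0.5, -0.8]
grip_width: -0.0001
```

Request:
move_arm([
  [[0,17,-36,0,0],[0,17,-36,0,0],[0,17,-36,0,0],[0,17,-36,0,0],[0,17,-36,0,0],[0,16,-32,-20,0],[0,0,0,-30,0],[0,0,0,0,0]],
])

```text
time: 2.23
eef_pos: [0.4721, 0.0056, 0.1839]
orientation: [[0.391, 0.92, 0.016], [0.92, -0.391, 0.004], [0.01, 0.013, -1.0]]
force: [-1.2, 0.1, -0.8]
grip_width: 0.0004
```

Correct towards the cup and stop just above the rim.

Request:
move_arm([
  [[0,-8,23,-30,0],[0,0,0,-30,0],[0,0,0,0,0],[0,0,0,0,0]],
])

```text
time: 2.57
eef_pos: [0.4663, 0.0293, 0.1263]
orientation: [[0.393, 0.919, 0.022], [0.919, -0.393, 0.005], [0.013, 0.018, -1.0]]
force: [0.8, 0.1, 0.1]
grip_width: 0.0
```

Run:
```python
from h import *
a=[]
for n,(x,y) in (('top',(241,205)),('side',(238,190))):
  i=ctrl.capture(n)[:,:,::-1]; a.append(cv2.resize(i[y-35:y+35,x-35:x+35],(400,400),interpolation=cv2.INTER_CUBIC))
cv2.imwrite('pics/c2.png',np.hstack(a)); s=ctrl.state(); print(s['eef_pos'],s['force'],s['qpos'])
print('tip in side crop',(proj('side',[s['eef_pos'],[.464,.0285,.081],[.464,.0285,.099]])-[203,155])*400/70)
```

```text
[0.46704565 0.02912689 0.12705201] [-0.64705895  0.16976938 -0.2801672 ] [ 0.03512528  0.24077241  1.97168044  0.00482264  0.90499622 -1.13432674]
tip in side crop [[197.56087933 187.36020052]
 [197.47266382 259.10517146]
 [196.01565041 232.12742246]]
```

View pics/c2.png

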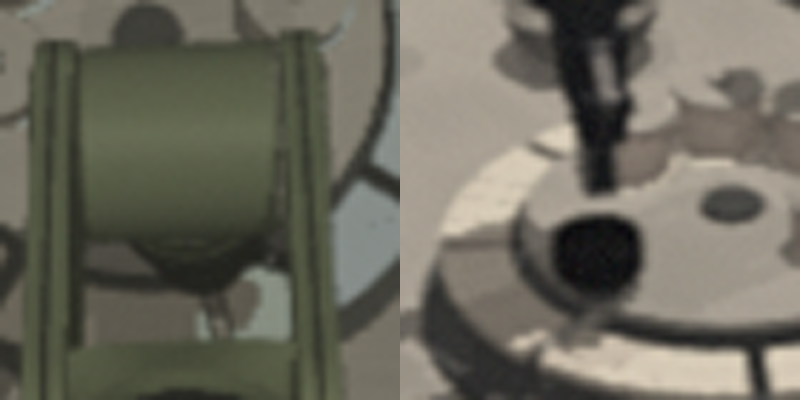

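The tip is directly over the cup: the cup is centred at side crop column 197, and the tip projects to 197. Now I go down into it.

Request:
move_arm([
  [[0,-3,-1,-15,0],[0,0,0,-15,0],[0,0,0,-8,0],[0,0,0,0,0]],
])

```text
time: 3.0
eef_pos: [0.47, 0.029, 0.0963]
orientation: [[0.391, 0.919, 0.041], [0.92, -0.392, 0.005], [0.021, 0.035, -0.999]]
force: [0.7, 0.1, 1.0]
grip_width: 0.0
```

Request:
move_arm([
  [[0,0,0,-4,0],[0,0,0,0,0]],
])

```text
time: 3.17
eef_pos: [0.4717, 0.0291, 0.0943]
orientation: [[0.391, 0.919, 0.045], [0.92, -0.392, 0.005], [0.022, 0.039, -0.999]]
force: [0.1, 0.0, -0.0]
grip_width: -0.0
```

Each row drifts the tip by about +1 mm in x and tilts it slightly, so I correct for that now.

Request:
move_arm([
  [[0,-10,0,0,0],[0,-2,0,-5,0]],
])

```text
time: 3.33
eef_pos: [0.461, 0.0292, 0.0911]
orientation: [[0.391, 0.919, 0.049], [0.92, -0.392, 0.005], [0.024, 0.043, -0.999]]
force: [-0.2, -0.7, 0.4]
grip_width: -0.0
```

Request:
move_arm([
  [[0,1,0,-8,0],[0,0,0,-4,0]],
])

```text
time: 3.5
eef_pos: [0.4618, 0.0292, 0.0794]
orientation: [[0.391, 0.919, 0.052], [0.92, -0.392, 0.006], [0.025, 0.046, -0.999]]
force: [-1.2, -0.9, 4.9]
grip_width: 0.0
```

Request:
move_arm([
  [[0,0,0,-6,0],[0,0,0,-4,0]],
])

```text
time: 3.67
eef_pos: [0.4618, 0.0292, 0.0694]
orientation: [[0.391, 0.919, 0.052], [0.92, -0.392, 0.006], [0.026, 0.046, -0.999]]
force: [-2.9, 0.9, 9.6]
grip_width: 0.0001
```

Request:
move_arm([
  [[0,1,-5,-1,0],[0,1,-5,-0.5,0]],
])

```text
time: 3.83
eef_pos: [0.4644, 0.02, 0.0681]
orientation: [[0.39, 0.919, 0.053], [0.92, -0.391, 0.007], [0.027, 0.046, -0.999]]
force: [-1.3, 1.3, 11.5]
grip_width: 0.0001
```

Request:
move_arm([
  [[0,3,-8,0,0],[0,3,-8,0,0]],
])

```text
time: 4.0
eef_pos: [0.4708, 0.0046, 0.069]
orientation: [[0.39, 0.919, 0.054], [0.92, -0.391, 0.008], [0.029, 0.047, -0.998]]
force: [-0.8, 1.8, 8.7]
grip_width: -0.0001
```

Request:
move_arm([
  [[0,4.5,-9.5,-0.5,0],[0,5.5,-9,-0.5,0]],
])

```text
time: 4.17
eef_pos: [0.4818, -0.0139, 0.0692]
orientation: [[0.39, 0.919, 0.056], [0.92, -0.391, 0.009], [0.03, 0.048, -0.998]]
force: [-2.4, 1.8, 8.4]
grip_width: 0.0
```

Request:
move_arm([
  [[0,6.5,-8.5,-0.5,0],[0,7,-8,-0.5,0]],
])

```text
time: 4.33
eef_pos: [0.4963, -0.031, 0.0693]
orientation: [[0.39, 0.919, 0.058], [0.92, -0.391, 0.01], [0.032, 0.05, -0.998]]
force: [-1.5, 2.3, 8.1]
grip_width: 0.0001
```

Request:
move_arm([
  [[0,2,-3,3,0],[0,2,-3,3,0]],
])

```text
time: 4.5
eef_pos: [0.5017, -0.0374, 0.0752]
orientation: [[0.393, 0.918, 0.059], [0.919, -0.394, 0.012], [0.034, 0.049, -0.998]]
force: [-1.9, 13.8, -9.2]
grip_width: -0.0005
```

Run:
```python
from h import *
a=[]
for n,(x,y) in (('top',(241,190)),('side',(250,195))):
  i=ctrl.capture(n)[:,:,::-1]; a.append(cv2.resize(i[y-60:y+60,x-60:x+60],(400,400),interpolation=cv2.INTER_CUBIC))
cv2.imwrite('pics/c3.png',np.hstack(a)); s=ctrl.state(); print(s['eef_pos'],s['force'],s['time'])
for n in('side','top'):print(find(n,'cup_floor'),find(n,'key_end'))
```

```text
[ 0.50168566 -0.0369027   0.07493505] [-0.12038268  5.51450227 -0.33557192] 4.6
[(0.46, array([ 0.4917, -0.0413,  0.0812]))] [(0.52, array([ 0.4932, -0.0404,  0.0825]))]
[] []
```

View pics/c3.png

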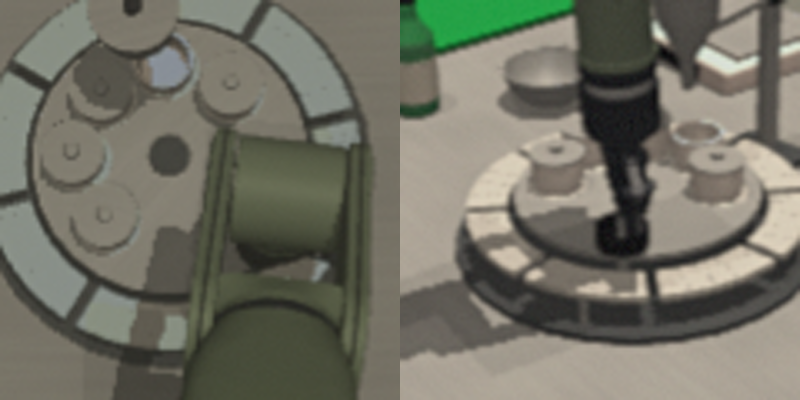

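Request:
move_arm([
  [[0,3,-3,0,0],[0,3,-3,0,0]],
])

```text
time: 4.97
eef_pos: [0.5069, -0.0403, 0.0744]
orientation: [[0.392, 0.918, 0.057], [0.919, -0.394, 0.016], [0.037, 0.046, -0.998]]
force: [-0.7, 5.1, 4.6]
grip_width: 0.0001
```

Request:
move_arm([
  [[0,3,-3,0,0],[0,3,-3,0,0]],
])

```text
time: 5.13
eef_pos: [0.5132, -0.0442, 0.0745]
orientation: [[0.393, 0.918, 0.057], [0.918, -0.395, 0.02], [0.041, 0.045, -0.998]]
force: [0.7, 6.9, 3.7]
grip_width: -0.0
```

Request:
move_arm([
  [[0,3,-2.5,0.3,0],[0,3,-2.5,0.3,0]],
])

```text
time: 5.3
eef_pos: [0.5182, -0.0467, 0.0745]
orientation: [[0.395, 0.917, 0.054], [0.918, -0.397, 0.025], [0.044, 0.04, -0.998]]
force: [-1.8, 7.1, 2.7]
grip_width: 0.0004
```

Run:
```python
from h import *
a=[]
for n,(x,y) in (('top',(237,175)),('side',(262,195))):
  i=ctrl.capture(n)[:,:,::-1]; a.append(cv2.resize(i[y-50:y+50,x-50:x+50],(400,400),interpolation=cv2.INTER_CUBIC))
cv2.imwrite('pics/c4.png',np.hstack(a)); s=ctrl.state(); print(s['eef_pos'],s['force'],s['time'])
```

```text
[ 0.51885869 -0.04704551  0.0745189 ] [-0.01180913  5.21790979  1.7208214 ] 5.4
```

View pics/c4.png

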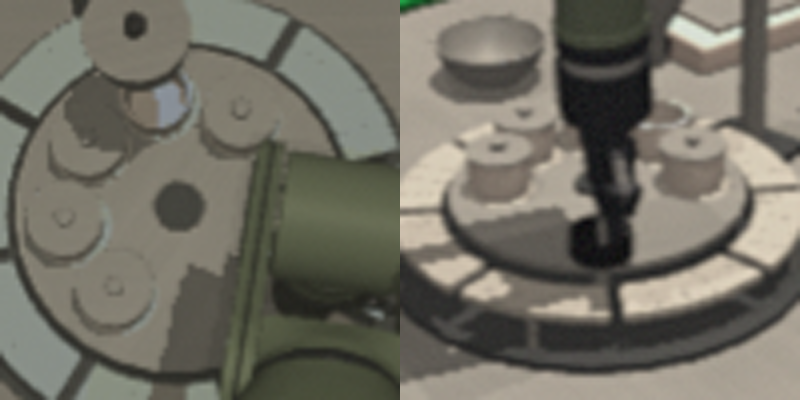

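Run:
```python
from h import *
for x,y,e in((113,286,90),(240,108,-90),(64,216,45)):
  p=ray('top',187+(x+.5)/4-.5,125+(y+.5)/4-.5,.109)[:2]-[.581,.056]; print(np.hypot(*p),np.degrees(np.arctan2(p[1],p[0]))-13.28-e)
for x,y,e in((157,283,90),(372,232,-90)):
  p=ray('top',165+(x+.5)/4-.5,110+(y+.5)/4-.5,.109)[:2]-[.581,.056]; print('start',np.hypot(*p),np.degrees(np.arctan2(p[1],p[0]))-13.28-e)
```

```text
0.08537787326873354 42.11274338038348
0.08198719160221164 40.738779645572954
0.08735130050970356 42.38801167521689
start 0.08480168783634626 1.4897988272656875
start 0.0826639153391511 -2.2163336452924938
```

The disc is at about 42°, so about 3° is left. The lag matches the clearance inside the cup.

Request:
move_arm([
  [[0,2.5,-2,0.3,0],[0,2.5,-2,0.3,0]],
])

```text
time: 5.57
eef_pos: [0.5229, -0.0492, 0.0746]
orientation: [[0.395, 0.917, 0.053], [0.918, -0.397, 0.027], [0.046, 0.038, -0.998]]
force: [-1.3, 1.5, 6.6]
grip_width: -0.0
```

Request:
move_arm([
  [[0,0,0,2.5,0],[0,0,0,1,0]],
])

```text
time: 5.73
eef_pos: [0.5241, -0.0498, 0.0788]
orientation: [[0.394, 0.917, 0.054], [0.918, -0.396, 0.026], [0.045, 0.04, -0.998]]
force: [-1.0, 1.7, 4.4]
grip_width: -0.0003
```

The floor followed the finger up: 4.4 N at z 0.0788, well above riding height, so the key is in the hole. I centre the tip and lift straight out.

Request:
move_arm([
  [[0,-5,3.5,3,0],[0,-1,0,10,0],[0,-1,0,20,0],[0,-1,0,35,0],[0,-10,0,40,0],[0,-35,0,20,0],[0,-40,0,0,0],[0,-40,0,0,0]],
])

```text
time: 6.4
eef_pos: [0.3909, -0.0476, 0.2127]
orientation: [[0.392, 0.918, 0.055], [0.919, -0.394, 0.022], [0.042, 0.042, -0.998]]
force: [-0.1, -0.7, 0.4]
grip_width: -0.0
```

Request:
move_arm([
  [[0,-5,40,10,0],[0,-5,40,0,0],[0,-5,40,0,0],[0,-5,40,0,0],[0,0,40,0,0],[0,0,40,0,0],[0,0,30,0,0],[0,0,0,0,0]],
])

```text
time: 7.07
eef_pos: [0.3553, 0.2248, 0.2274]
orientation: [[0.412, 0.909, 0.059], [0.91, -0.413, 0.019], [0.042, 0.046, -0.998]]
force: [0.3, -0.3, 0.9]
grip_width: 0.0002
```

Run:
```python
from h import *
a=[]
for n,(x,y) in (('top',(232,175)),('side',(262,195))):
  i=ctrl.capture(n)[:,:,::-1]; cv2.imwrite(f'pics/{n}5.png',i); a.append(cv2.resize(i[y-64:y+64,x-64:x+64],(400,400),interpolation=cv2.INTER_CUBIC))
cv2.imwrite('pics/c5.png',np.hstack(a)); s=ctrl.state(); print(s['eef_pos'],s['force'],s['time'])
for n in('side','top'):print(find(n,'cup_floor'),find(n,'open_ramekin_mid'))
```

```text
[0.35493974 0.22103448 0.22693772] [0.7250165  0.06329633 0.22100944] 7.1667
[(0.74, array([ 0.5111, -0.0498,  0.0859]))] [(0.72, array([0.6505, 0.0809, 0.0874]))]
[(0.59, array([ 0.5205, -0.0502,  0.0803]))] [(0.71, array([0.6573, 0.0786, 0.0692]))]
```

View pics/c5.png

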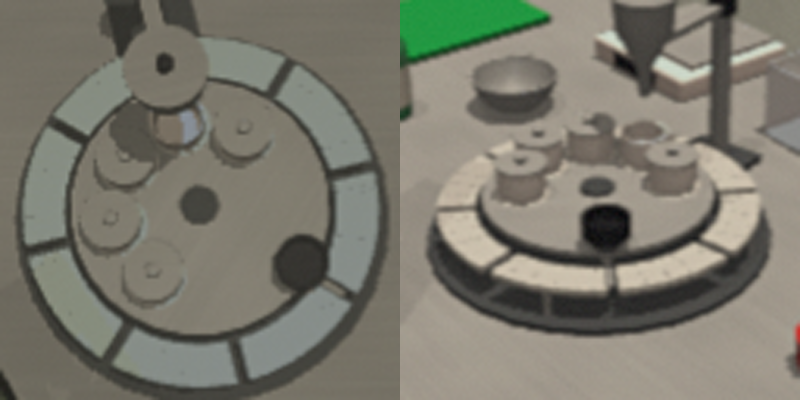

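Run:
```python
from h import *
o=np.array([.581,.0556]);a=13.28
def q(x,y,z,n,e):
  p=ray('top',168+(x+.5)*.32-.5,111+(y+.5)*.32-.5,z)[:2]-o; print(n,np.hypot(*p).round(4),((np.degrees(np.arctan2(p[1],p[0]))-a-e+180)%360-180).round(2))
q(301,264,.099,'cup up',180);q(301,264,.090,'cup if riding',180);q(338,290,.045,'key',180)
q(152,271,.109,'c',90);q(243,128,.109,'d',-90);q(110,218,.109,'b/a',45)
for n in('side','top'):
  for h in(.099,.09): print(n,h,proj(n,[[.518,-.0467,h]]), (proj('side',[[.518,-.0467,h]])-[198,131])*400/128)
t=cv2.imread('pics/top5.png'); s=cv2.imread('pics/side5.png')
A=cv2.resize(t[180:215,245:290],(630,490)[:2],interpolation=cv2.INTER_CUBIC)[:,:390]; B=cv2.resize(s[185:232,238:283],(400,490),interpolation=cv2.INTER_CUBIC)
cv2.imwrite('pics/c6.png',np.hstack([A,B]))
```

```text
cup up 0.1197 42.49
cup if riding 0.1191 43.13
key 0.1614 44.79
c 0.0865 45.7
d 0.0797 43.14
b/a 0.0882 45.98
side 0.099 [[264.29754497 199.63431504]] [[207.17982802 214.4822345 ]]
side 0.09 [[264.34477181 202.03280943]] [[207.3274119  221.97752948]]
top 0.099 [[265.05972207 193.71694551]] [[207.17982802 214.4822345 ]]
top 0.09 [[264.99016197 194.20226503]] [[207.3274119  221.97752948]]
```

View pics/c6.png

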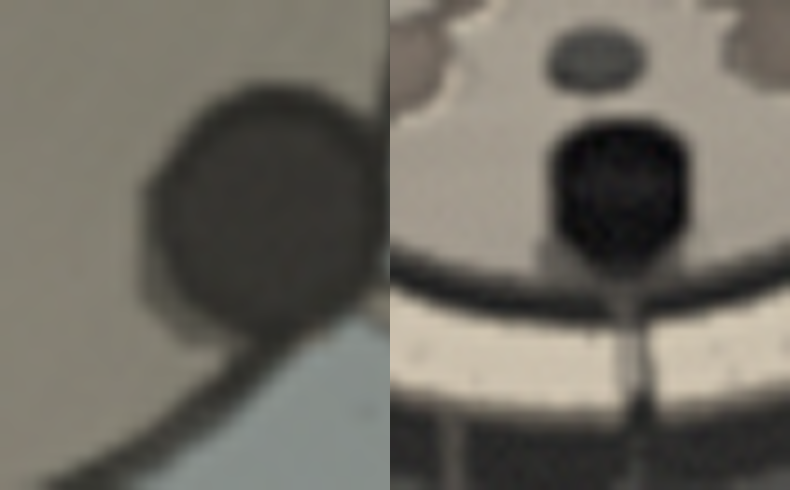

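Run:
```python
from h import *
def pred(x,y,h): 
  t=np.linspace(0,2*np.pi,90); q=proj('side',np.c_[x+.027*np.cos(t),y+.027*np.sin(t),0*t+h]); return q[:,1].min().round(2)
def meas(f,x,y):
  g=cv2.imread(f,0).astype(float); u=int(round(proj('side',[[x,y,.099]])[0,0])); c=g[:,u-1:u+2].mean(1)
  v0=int(proj('side',[[x,y,.099]])[0,1]); r=np.arange(v0-9,v0); d=c[r]; th=(d.max()+d.min())/2; i=np.where(d>th)[0].max(); return round(r[i]+(d[i]-th)/(d[i]-d[i+1]),2)
for f,x,y in(('pics/side0.png',.4642,.0281),('pics/side5.png',.5178,-.0464)): print(f,'rim up',pred(x,y,.099),'rim riding',pred(x,y,.09),'measured',meas(f,x,y))
```

```text
pics/side0.png rim up 191.54 rim riding 193.88 measured 192.11
pics/side5.png rim up 195.37 rim riding 197.74 measured 195.95
```

The offset from the "fully up" prediction is now +0.58 px. It was +0.57 px at the start, when the plunger was known to be fully up, so it is fully up now.

```bash
python3 -c "
from h import *
print(ctrl.close_job())"
```

```text
the job is handed in; nothing more can be done
None
```

The open ramekin is now under the spout, the turntable is locked in the next hole, and the hand is clear. I handed the job in at about 7.2 s.

With shut fingers in the cup, I pressed the plunger down with at most about 12 N in the readings. I swung the disc +45° (anticlockwise). Just before the hole I eased up, so that the key sprang in by itself, then lifted straight out.

**Last checks:**
- **Turntable angle:** the key lies in the hole at 44.8°. The lid knobs gave 43 to 46° and the cup 42.5°. That spread fits the reading error, since the same knobs were up to 2° off at the start.
- **Plunger:** the cup's rim is as high as it was at the start, within 0.01 px against about 2.4 px if it were still riding under the ring. The floor also pushed the fingertip up with 4.4 N as I let it rise.
- **Ramekins:** all five stand on the disc in the last picture. I saw no sign that any was touched.
- **Other things on the table:** I didn't check these separately in the last picture, but the arm passed well above them.

**Two things were less clean:**
- The tool tilted by about 3° and its x drifted by about 1 mm per row, so I had to re-centre over the cup.
- One force reading spiked to 13.8 N sideways and 9 N downwards while I eased up between holes. It settled straight away.

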